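# Sort hollow from solid sample cylinders by their weight

## Task

The slanted rack under the clear guard holds three steel sample cylinders that look alike, but some are hollow and some are solid. Lift each one out to feel how heavy it is, then stand the light hollow ones upright in the teal tray and the heavy solid ones upright in the orange tray. Leave everything else on the bench where it stands.

Things in the scene. Friction and masses are not known exactly. Their poses are not given: they have to be found in the camera images.
- rack_row (a point): Slanted aluminium rack, fixed to the bench: a 200 mm block with three round pockets 22 mm deep, in a row along y, 70 mm apart. Point: middle of the row, level with the pocket floors' centres, 30 mm above the bench; x level, from the open front (towards the robot's right) to the back; z up. Cylinders lean about 30 degrees towards the front (tops to -x); 50 mm stands out; each comes out along its own axis.
- guard_edge (a point): Middle of the yellow front edge (lower side, 158 mm above the bench) of the clear plastic splash guard on two rear posts, which roofs the row of cylinders: 210 mm along y, reaching 90 mm back from here (+x). It leaves no room for a gripper coming straight down on a cylinder; one tilted along the cylinder, from the front, passes.
- tray_teal: Teal open tray, fixed to the bench, outside 160 (x) by 120 (y) by 22 mm high, walls and floor 5 mm thick; for the hollow cylinders. Origin: centre of its underside, x along the long side.
- tray_orange: Orange open tray, fixed to the bench, outside 160 (x) by 120 (y) by 22 mm high, walls and floor 5 mm thick; for the solid cylinders. Origin: centre of its underside, x along the long side.
- cyl_k_mid (a point): One of three cylinders that look alike: bright stainless steel, 34 mm diameter, 72 mm long, flat closed ends, a teal line near the top end. Each is either hollow (0.10 to 0.19 kg) or solid (0.42 to 0.58 kg), at least one of each kind; neither name nor place tells which. Point: its centre, half-way along; z runs along it to its top end.
- cyl_m_mid (a point): One of three cylinders that look alike: bright stainless steel, 34 mm diameter, 72 mm long, flat closed ends, a teal line near the top end. Each is either hollow (0.10 to 0.19 kg) or solid (0.42 to 0.58 kg), at least one of each kind; neither name nor place tells which. Point: its centre, half-way along; z runs along it to its top end.
- cyl_p_mid (a point): One of three cylinders that look alike: bright stainless steel, 34 mm diameter, 72 mm long, flat closed ends, a teal line near the top end. Each is either hollow (0.10 to 0.19 kg) or solid (0.42 to 0.58 kg), at least one of each kind; neither name nor place tells which. Point: its centre, half-way along; z runs along it to its top end.
- beaker: Small glass beaker, 60 mm wide, 75 mm high. A bystander: leave it where it is. Origin: centre of its underside.
- bottle: White plastic bottle with a blue cap, 60 mm wide, 150 mm high. A bystander: leave it where it is. Origin: centre of its underside.
- jar: Low amber glass jar with a black lid, 48 mm wide, 42 mm high. A bystander: leave it where it is. Origin: centre of its underside.
- screwdriver: Screwdriver, 170 mm long, lying flat. A bystander: leave it where it is. Origin: centre of its underside.
- cyl_k: The same cylinder as cyl_k_mid, here with its origin at the centre of its lower end face, z along it to the top end.
- cyl_m: The same cylinder as cyl_m_mid, here with its origin at the centre of its lower end face, z along it to the top end.
- cyl_p: The same cylinder as cyl_p_mid, here with its origin at the centre of its lower end face, z along it to the top end.
Not all that is in view belongs to the job. What is shaped like the cyl_k but green is not meant.

How it is judged:
At the end, for the whole second after the job is handed in: Hollow (weight under 2.9 N) in the teal tray, solid (over 2.9 N) in the orange: each upright, top end up (within 0.12 rad), on the tray floor (centre 34 to 48 mm above its underside), centre within 66 mm along and 46 mm across of the tray centre, let go, at rest (under 0.02 m/s) (angle between each of cyl_k_mid, cyl_m_mid, cyl_p_mid's own z axis and vertical below 0.12 rad and linear speed of each of cyl_k, cyl_m, cyl_p below 0.02 m/s and ((x of cyl_k_mid in the frame of tray_teal between -0.066 and 0.066 m and y of cyl_k_mid in the frame of tray_teal between -0.046 and 0.046 m and z of cyl_k_mid in the frame of tray_teal between 0.034 and 0.048 m and contact force between cyl_k and tray_teal below 2.9 N) or (x of cyl_k_mid in the frame of tray_orange between -0.066 and 0.066 m and y of cyl_k_mid in the frame of tray_orange between -0.046 and 0.046 m and z of cyl_k_mid in the frame of tray_orange between 0.034 and 0.048 m and contact force between cyl_k and tray_orange above 2.9 N)) and ((x of cyl_m_mid in the frame of tray_teal between -0.066 and 0.066 m and y of cyl_m_mid in the frame of tray_teal between -0.046 and 0.046 m and z of cyl_m_mid in the frame of tray_teal between 0.034 and 0.048 m and contact force between cyl_m and tray_teal below 2.9 N) or (x of cyl_m_mid in the frame of tray_orange between -0.066 and 0.066 m and y of cyl_m_mid in the frame of tray_orange between -0.046 and 0.046 m and z of cyl_m_mid in the frame of tray_orange between 0.034 and 0.048 m and contact force between cyl_m and tray_orange above 2.9 N)) and ((x of cyl_p_mid in the frame of tray_teal between -0.066 and 0.066 m and y of cyl_p_mid in the frame of tray_teal between -0.046 and 0.046 m and z of cyl_p_mid in the frame of tray_teal between 0.034 and 0.048 m and contact force between cyl_p and tray_teal below 2.9 N) or (x of cyl_p_mid in the frame of tray_orange between -0.066 and 0.066 m and y of cyl_p_mid in the frame of tray_orange between -0.046 and 0.046 m and z of cyl_p_mid in the frame of tray_orange between 0.034 and 0.048 m and contact force between cyl_p and tray_orange above 2.9 N))); the robot touches nothing.
It fails at once if a bystander (beaker, bottle, jar or screwdriver) is moved more than 25 mm (distance of any of beaker, bottle, jar, screwdriver from where it was at the start of the episode above 0.025 m).
It also fails if it takes over 72 s, if anything falls off the work surface, if the arm or the gripper's body presses on something with over 40 N, if the wrist force passes 120 N, or if a joint passes its speed limit or range.

## Robot

A 7-joint arm with a two-finger parallel gripper is mounted at the origin on the work surface. World frame = base frame: x ahead of the robot, y to its left, z up, the work surface at z = 0. Lengths are in m, angles in rad, forces in N, time in s.
With the tool pointing down it reaches from about 0.425 to 0.925 m from the base axis. Payload 6.8 kg.
Tool frame: the origin (TCP) lies at the very end of the fingers, on their centre line; the grasp point (between the pads) lies 19 mm behind it (r.grip_point_offset is the distance from the TCP to the grasp point, in m); z points along the fingers, y is the line along which they close (so a half turn about z gives the same grasp; the last joint's range is limited). The gripper opens to 85 mm and grips with 20 to 120 N. Pads are 22 mm wide; open, the fingers measure 114 mm over their backs; the gripper's body (76 mm by 85 mm) begins 54 mm behind the grasp point. The pads swing forward as they close: fully open they stand 13 mm farther back than shut.
Start: joints at [-1.414, 0.477, 0.022, 1.555, -0.011, 1.109, -0.083], TCP at [0.177, 0.651, 0.231] pointing down, gripper open.
Joint ranges: [-2.96, 2.96], [-0.34, 2.1], [-1.41, 1.46], [0.24, 2.44], [-1.37, 4.51], [0.17, 1.92], [-2.96, 2.96]. Speed limits (rad/s): [2.39, 2.39, 3.14, 3.14, 3.14, 3.14, 3.14].

## Interface

Orientations are given as a rotation vector (axis times angle).
In Python, from bench import status, eyes, r gives the robot as it stands.
- The arm moves only by the shell command python3 -m crank 'ROWS' [OPENING] [FORCE]. ROWS is JSON, a list of rows, each a list of 6 numbers: the shift along the tool's x, y, z normalised to -1 to 1, where 1 is 0.02 m, then the turn, a rotation vector about the tool's x, y, z normalised to -1 to 1, where 1 is 45 degrees. A call has 1 to 12 rows; each row shifts and turns the commanded pose from where the row before left it, along the tool's axes as they then stand; what a row does not reach is not made up. A row lasts 1/10 s, in which the tool goes at most 50 mm and 8.59 degrees, less where a joint would pass 70% of its speed; a pose out of reach is approached as far as the arm can. A call with a number of a shift or a turn outside -1 to 1 is refused whole. A call with a gripper value outside its range is refused whole. OPENING is the opening, from 0 (shut) to 1 (fully open), set as the call begins (- or left out, the last holds). The fingers move at their own pace and stop on an object; FORCE is the grip in N (left out, the last holds). Time passes only in rows, so rows that do not move let the fingers close. It gives the time, the measured TCP pose, the force, the opening and the grip force at its end, in the units of the state.
- status.get_obs(): the state, without advancing time (a new reading comes with each control period).
- eyes.grab_frame(name): name is "side" or "top"; returns a dict with "image" (400x640x3 uint8, red, green, blue), "depth" (400x640 float32, m along the optical axis (not along the pixel's ray), 0 where there is no reading), "fovy" (degrees; the focal length in pixels is half the picture's height over the tangent of half this angle, whatever the lens; pixels are square), "cx", "cy" (the principal point, pixels), "world_to_cam" (4x4, takes a point from world to camera coordinates). Camera axes: x right, y up, looking along -z (the intrinsics and any distortion apply to the point x, -y, -z); pixel columns grow to the right and rows downward; lengths in m; the calibration is good to about 2 mm. A picture is of the moment at which its call begins.
- r.hand_in(): hands the job in; it is judged then, once.
The state is a dict: "clock": time; "joints": joint angles; "qvel": joint speeds; "tau": joint torques, N m; "tcp_pos": TCP position; "orientation": TCP orientation; "contact_force": force on the tool from outside, world axes, zero at the start; "moment": the same for the moment, N m; "grip_width": finger opening in m; "gripper_force": force on a finger pad.
Only numpy, scipy, OpenCV 4.12 (cv2) and the standard library are available. Lean on these libraries where they do the work, as an engineer would, in place of code of your own. Each camera call takes 0.05 s, during which the arm holds its last target. There are 200 camera calls.

## Working session

There is one attempt and no reset: what is moved stays moved. The work goes in short steps, Python scripts to look and compute and a shell command to move; the robot and the scene stay as the last step left them, time stands still between calls to the robot, and variables do not carry over. Pictures are saved under pics/ and viewed, at most 10 in all, crops included, and the job is handed in when it is done.

```bash
ls; mkdir -p pics
python3 - <<'E'
from bench import status, eyes, r
import cv2, numpy as np
o=status.get_obs()
print({k:np.round(v,3).tolist() for k,v in o.items()}, r.grip_point_offset)
for n in("side","top"):
    f=eyes.grab_frame(n); cv2.imwrite(f"pics/{n}0.png",f["image"][...,::-1]); print(n,f["fovy"],f["cx"],f["cy"],np.round(f["world_to_cam"],3).tolist(), [k for k in f])
    np.savez(f"{n}0.npz",**f)
E
```

```text
pics
{'clock': 0.0, 'joints': [-1.414, 0.478, 0.022, 1.556, -0.012, 1.109, -0.083], 'qvel': [0.001, -0.0, -0.001, 0.002, 0.001, 0.0, -0.0], 'tau': [0.0, -59.647, 1.608, -28.118, 0.012, 0.01, -0.0], 'tcp_pos': [0.177, 0.651, 0.23], 'orientation': [-0.415, -3.114, 0.003], 'contact_force': [-0.193, -0.549, 0.228], 'moment': [0.01, -0.03, 0.04], 'gripper_force': 0.0, 'grip_width': 0.086} 0.0187
side 46.49092313979797 313.6325606447113 201.3325180728257 [[0.944, -0.329, -0.02, -0.474], [0.231, 0.618, 0.752, -0.211], [-0.235, -0.714, 0.659, -1.273], [0.0, 0.0, 0.0, 1.0]] ['image', 'depth', 'fovy', 'cx', 'cy', 'world_to_cam']
top 52.1823148327089 314.2276635706726 197.2585852073959 [[0.014, -1.0, 0.007, -0.004], [0.989, 0.015, 0.146, -0.526], [-0.146, 0.005, 0.989, -1.335], [0.0, 0.0, 0.0, 1.0]] ['image', 'depth', 'fovy', 'cx', 'cy', 'world_to_cam']
```

View pics/side0.png

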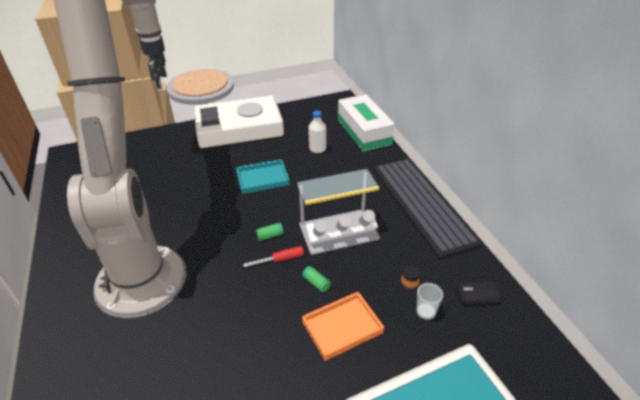

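View pics/top0.png

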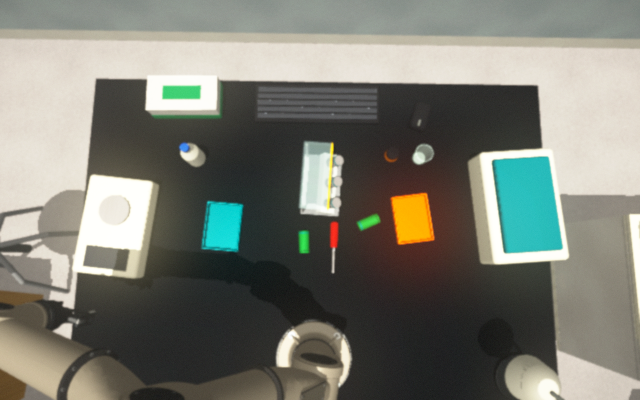

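The side view shows the rack at about (340,230) with cylinder tops at (320,228), (343,224) and (367,217), the teal tray at (263,176) and the orange one at (343,325). In the top view the yellow edge is near column 331. The cylinders stand right of it, leaning towards -y, and the green decoys and screwdriver are in front.

```bash
cat > h.py <<'E'
import numpy as np, cv2
from bench import status, eyes, r
def load(n,i=0): return dict(np.load(f"{n}{i}.npz"))
def snap(n,i):
    f=eyes.grab_frame(n); np.savez(f"{n}{i}.npz",**f); return f
def K(f): return 200/np.tan(np.radians(float(f["fovy"]))/2)
def ray(f,u,v):
    R,t=f["world_to_cam"][:3,:3],f["world_to_cam"][:3,3]
    d=np.stack([(u-f["cx"])/K(f),-(v-f["cy"])/K(f),-np.ones_like(u*1.)],-1)
    return -R.T@t, d@R
def onz(f,u,v,z):
    c,d=ray(f,np.asarray(u,float),np.asarray(v,float)); return c+d*((z-c[2])/d[...,2])[...,None]
def cloud(f,m=None):
    v,u=np.nonzero(m if m is not None else f["depth"]>0); c,d=ray(f,u*1.,v*1.); return c+d*f["depth"][v,u][:,None]
def proj(f,p):
    q=np.asarray(p)@f["world_to_cam"][:3,:3].T+f["world_to_cam"][:3,3]
    return np.stack([f["cx"]-K(f)*q[...,0]/q[...,2],f["cy"]+K(f)*q[...,1]/q[...,2]],-1)
def blobs(f,lo,hi,amin=30):
    m=cv2.inRange(cv2.cvtColor(f["image"],cv2.COLOR_RGB2HSV),lo,hi)
    n,l,s,c=cv2.connectedComponentsWithStats(m)
    return [(s[i],c[i],l==i) for i in range(1,n) if s[i,4]>=amin]
E
python3 - <<'E'
from h import *
np.set_printoptions(precision=4,suppress=True)
for n in("side","top"):
    f=load(n); print(n)
    for nm,lo,hi,z in(("teal",(85,120,60),(95,255,255),.0),("orange",(5,180,120),(18,255,255),.0),("yellow",(22,120,100),(34,255,255),.158)):
        for s,c,m in blobs(f,lo,hi,25):
            p=cloud(f,m); p=p[np.abs(p[:,2])<.4]
            box=cv2.minAreaRect(np.argwhere(m)[:,::-1].astype(np.float32))
            if len(p): print(nm,s,c,np.median(p,0),"box",onz(f,*cv2.boxPoints(box).T,.022 if z==0 else z)[:,:2].round(3).tolist(),np.percentile(p[:,2],[5,95]))
E
python3 - <<'E'
import cv2
a=cv2.imread("pics/side0.png")[165:265,280:400]; b=cv2.imread("pics/top0.png")[130:225,285:365]
a=cv2.resize(a,(480,400),interpolation=cv2.INTER_CUBIC);b=cv2.resize(b,(320,400),interpolation=cv2.INTER_CUBIC)
cv2.imwrite("pics/crop0.png",cv2.hconcat([a,b]))
E
```

```text
side
teal [ 236  159   54   35 1377] [262.175  175.8366] [0.4259 0.3184 0.0038] box [[0.347, 0.38], [0.526, 0.373], [0.498, 0.217], [0.332, 0.227]] [-0.0024  0.0202]
teal [ 374  356  130   44 2931] [448.9195 384.6138] [ 0.5731 -0.6021  0.1444] box [[0.494, -0.441], [0.768, -0.54], [0.707, -0.624], [0.452, -0.532]] [0.142  0.1468]
yellow [305 186  75  19 220] [341.1591 195.7955] [ 0.5762 -0.0424  0.1612] box [[0.469, -0.029], [0.686, -0.038], [0.681, -0.053], [0.467, -0.044]] [-0.0018  0.1665]
top
teal [ 493  157   69   96 5273] [526.6023 204.4197] [ 0.4976 -0.6558  0.1445] box [[0.667, -0.611], [0.698, -0.809], [0.368, -0.83], [0.34, -0.637]] [0.1399 0.1488]
teal [ 201  200   43   53 1884] [222.0913 225.9942] [0.4276 0.3152 0.0047] box [[0.349, 0.381], [0.518, 0.372], [0.506, 0.243], [0.338, 0.253]] [-0.0016  0.0218]
orange [390 192  45  53 550] [414.3673 218.2727] [ 0.4627 -0.3544  0.0075] box [[0.537, -0.253], [0.558, -0.384], [0.389, -0.404], [0.369, -0.274]] [-0.0034  0.0238]
yellow [327 142   7  67 144] [330.1806 172.4028] [ 0.5981 -0.0438  0.1655] box [[0.476, -0.035], [0.685, -0.044], [0.684, -0.054], [0.476, -0.044]] [-0.001   0.1698]
yellow [396 216  22  25 200] [404.195 229.42 ] [ 0.4199 -0.304   0.0041] box [[0.448, -0.239], [0.464, -0.291], [0.393, -0.31], [0.377, -0.258]] [-0.0014  0.0087]
```

View pics/crop0.png

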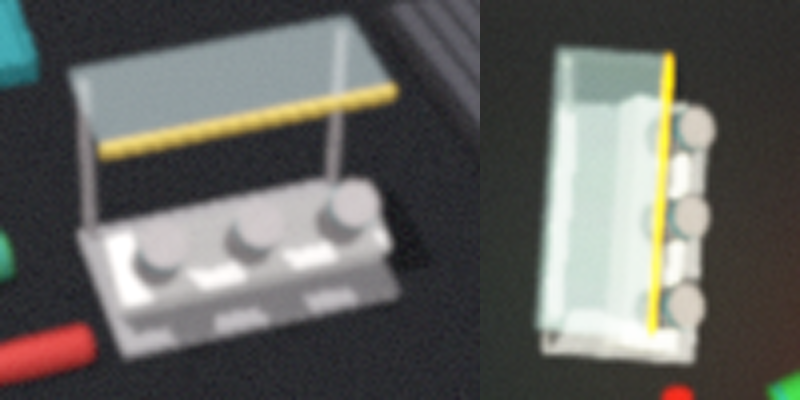

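The crop shows the top faces at about (320,226), (344,221) and (369,216) in the side view, and (339,160), (337.5,182) and (337,203) in the top view.

Run:
```python
from h import *
np.set_printoptions(precision=4,suppress=True)
S,T=load("side"),load("top")
ps=np.array([[320.5,226.3],[344,220.8],[369,215.8]]); pt=np.array([[336.75,202.9],[337.5,181.8],[339.25,160.4]])
for a,b in zip(ps,pt):
    c1,d1=ray(S,*a);c2,d2=ray(T,*b)
    s=np.linalg.lstsq(np.stack([d1,-d2],1),c2-c1,rcond=None)[0]
    p1,p2=c1+d1*s[0],c2+d2*s[1]
    print((p1+p2)/2,np.linalg.norm(p1-p2),onz(S,*a,.092),onz(T,*b,.092))
# depth-based top faces
for f,P in((S,ps),(T,pt)):
  for a in P:
    m=np.zeros((400,640),bool);u,v=a.round().astype(int);m[v-1:v+2,u-1:u+2]=1
    print(cloud(f,m).mean(0))
# tray centres from mask near-rim: use orange in side with wide hue
for f in(S,T):
  for lo,hi in(((85,120,60),(95,255,255)),((3,150,110),(34,255,255))):
    for s,c,m in blobs(f,lo,hi,400):
      p=cloud(f,m); q=p[(p[:,2]<.035)&(p[:,2]>-.01)]
      if len(q)>300:
        rc=cv2.minAreaRect(q[:,:2].astype(np.float32)); print("tray",c,rc)
```

```text
[ 0.5006 -0.0692  0.092 ] 0.0010706865091177852 [ 0.5    -0.0691  0.092 ] [ 0.5011 -0.0693  0.092 ]
[ 0.5696 -0.0712  0.0918] 0.001511653882096817 [ 0.5687 -0.0714  0.092 ] [ 0.5703 -0.0714  0.092 ]
[ 0.642  -0.0768  0.0918] 0.0004927405564809897 [ 0.6421 -0.077   0.092 ] [ 0.6417 -0.0767  0.092 ]
[ 0.4991 -0.0678  0.0922]
[ 0.5692 -0.0702  0.0901]
[ 0.643  -0.0754  0.0895]
[ 0.501  -0.0702  0.0901]
[ 0.5697 -0.073   0.0917]
[ 0.6425 -0.0758  0.0938]
tray [262.175  175.8366] ((0.42986199259757996, 0.3297632336616516), (0.16849395632743835, 0.17222166061401367), 85.6546859741211)
tray [342.6899 324.7151] ((0.4654441177845001, -0.3204807639122009), (0.17473700642585754, 0.14242197573184967), 8.099260330200195)
tray [222.0913 225.9942] ((0.4295623302459717, 0.3162115514278412), (0.13162672519683838, 0.17069146037101746), 85.63667297363281)
tray [412.0187 218.196 ] ((0.4654127359390259, -0.3343749940395355), (0.17154626548290253, 0.1352948695421219), 7.880304336547852)
```

```bash
cat >> h.py <<'E'
from scipy.spatial.transform import Rotation as Ro
PSI=0.046
rx=np.array([np.sin(PSI),np.cos(PSI),0]); up=np.array([0,0,1.])
AX=-.5*rx+.866*up                     # cylinder axis in the rack
TOPS=np.array([[.501,-.0695,.092],[.571,-.0727,.092],[.6415,-.0762,.092]])
def frame(z,y): x=np.cross(y,z); return Ro.from_matrix(np.stack([x,y,z],1))
RT=frame(-AX,np.array([np.cos(PSI),-np.sin(PSI),0]))      # tilted grasp
def down(yaw): return frame(-up,np.array([np.cos(yaw),np.sin(yaw),0]))
def go(p,Rt):   # shift in present tool axes, turn, shift in tool axes after turning
    o=status.get_obs(); Rc=Ro.from_rotvec(o["orientation"]); d=np.asarray(p)-o["tcp_pos"]
    print("t",round(float(o["clock"]),2),"tcp",np.round(o["tcp_pos"],4),"j",np.round(o["joints"],2),"F",np.round(o["contact_force"],2),"w",round(float(o["grip_width"]),4),"gf",np.round(o["gripper_force"],1))
    print("  shift now",np.round(Rc.inv().apply(d)/.02,2),"turn",np.round((Rc.inv()*Rt).as_rotvec()/(np.pi/4),3),"shift after",np.round(Rt.inv().apply(d)/.02,2))
E
python3 -m crank '[[0,0,-0.3,0,0,0.172],[0,0,-0.3,0,0,0.172],[0,0,-0.3,0,0,0.172],[0,0,-0.3,0,0,0.172],[0,0,-0.3,0,0,0.172],[0,0,-0.3,0,0,0.172],[0,0,-0.3,0,0,0.172],[0,0,-0.3,0,0,0.172],[0,0,-0.3,0,0,0.172],[0,0,-0.3,0,0,0.172],[0,0,0,0,0,0]]' 0.7
python3 -c "
from h import *
go(TOPS[1]+.12*AX,RT)"
```

```text
clock: 1.2
tcp_pos: [0.1766, 0.6517, 0.2917]
orientation: [-2.272, -2.17, -0.001]
contact_force: [0.2, -0.1, 0.2]
grip_width: 0.0597
gripper_force: 0.0
t 1.2 tcp [0.1766 0.6517 0.2917] j [-1.62  0.44  0.32  1.5  -0.14  1.22 -1.33] F [ 0.21 -0.12  0.19] w 0.0597 gf 0.0
  shift now [-38.28  21.36   4.77] turn [0.    0.666 0.   ] shift after [-35.54  21.37 -14.99]
```

```bash
for i in 1; do python3 -m crank '[[-0.98,0.55,0,0,0,0],[-0.98,0.55,0,0,0,0],[-0.98,0.55,0,0,0,0],[-0.98,0.55,0,0,0,0],[-0.98,0.55,0,0,0,0],[-0.98,0.55,0,0,0,0],[-0.98,0.55,0,0,0,0],[-0.98,0.55,0,0,0,0],[-0.98,0.55,0,0,0,0],[-0.98,0.55,0,0,0,0],[-0.98,0.55,0,0,0,0],[-0.98,0.55,0,0,0,0]]' >/dev/null
python3 -m crank '[[-0.98,0.55,0,0,0,0],[-0.98,0.55,0,0,0,0],[-0.98,0.55,0,0,0,0],[-0.98,0.55,0,0,0,0],[-0.98,0.55,0,0,0,0],[-0.98,0.55,0,0,0,0],[-0.98,0.55,0,0,0,0],[-0.98,0.55,0,0,0,0],[-0.98,0.55,0,0,0,0],[-0.98,0.55,0,0,0,0],[-0.98,0.55,0,0,0,0],[-0.98,0.55,0,0,0,0]]' ;done
python3 -c "
from h import *
go(TOPS[1]+.12*AX,RT)"
```

```text
clock: 3.6
tcp_pos: [0.4195, 0.168, 0.2913]
orientation: [-2.27, -2.172, -0.0]
contact_force: [0.7, -0.1, -1.3]
grip_width: 0.06
gripper_force: 0.0
t 3.6 tcp [0.4195 0.168  0.2913] j [-1.14  0.02  0.64  2.02 -0.01  1.11 -0.54] F [ 0.74 -0.09 -1.32] w 0.06 gf 0.0
  shift now [-14.69   8.09   4.76] turn [-0.001  0.666  0.002] shift after [-15.09   8.12  -3.21]
```

```bash
python3 -m crank '[[-0.98,0.54,0,0,0,0],[-0.98,0.54,0,0,0,0],[-0.98,0.54,0,0,0,0],[-0.98,0.54,0,0,0,0],[-0.98,0.54,0,0,0,0],[-0.98,0.54,0,0,0,0],[-0.98,0.54,0,0,0,0],[-0.98,0.54,0,0,0,0],[-0.98,0.54,0,0,0,0],[-0.98,0.54,0,0,0,0],[-0.98,0.54,0,0,0,0],[-0.98,0.54,0,0,0,0]]' >/dev/null
python3 -m crank '[[-0.98,0.54,0,0,0,0],[-0.98,0.54,0,0,0,0],[-0.98,0.54,0,0,0,0],[0,0,0,0,0.167,0],[0,0,0,0,0.167,0],[0,0,0,0,0.167,0],[0,0,0,0,0.167,0],[0,0,0,0,0,0]]'
python3 -c "
from h import *
go(TOPS[1]+.12*AX,RT)"
```

```text
clock: 5.6
tcp_pos: [0.5658, -0.1366, 0.2896]
orientation: [-1.982, -1.878, -0.53]
contact_force: [-0.5, -0.7, -0.1]
grip_width: 0.0599
gripper_force: 0.0
t 5.6 tcp [ 0.5658 -0.1366  0.2896] j [-0.1   0.47  0.7   1.68 -0.74  1.46  0.75] F [-0.51 -0.68 -0.06] w 0.0599 gf 0.0
  shift now [-2.17  0.12  4.16] turn [ 0.002 -0.002 -0.01 ] shift after [-2.17  0.11  4.16]
```

Lower to the pre-grasp point and take a close look.

```bash
python3 -m crank '[[-0.54,0.03,0.9,0,0,0],[-0.54,0.03,0.9,0,0,0],[-0.54,0.03,0.9,0,0,0],[-0.54,0.03,0.9,0,0,-0.01],[0,0,0.56,0,0,0],[0,0,0.9,0,0,0],[0,0,0.9,0,0,0],[0,0,0,0,0,0]]'
python3 - <<'E'
from h import *
go(TOPS[1]-.043*AX,RT)
a=snap("side",1)["image"][130:280,250:430];b=snap("top",1)["image"][110:260,260:400]
cv2.imwrite("pics/pre1.png",cv2.hconcat([cv2.resize(x,(400,400)) for x in(a,b)])[...,::-1])
E
```

```text
clock: 6.4
tcp_pos: [0.5704, -0.1058, 0.1643]
orientation: [-1.962, -1.895, -0.529]
contact_force: [-0.3, 0.9, -0.2]
grip_width: 0.0601
gripper_force: 0.0
t 6.4 tcp [ 0.5704 -0.1058  0.1643] j [-0.1   0.59  0.62  1.81 -0.85  1.26  0.9 ] F [-0.31  0.9  -0.22] w 0.0601 gf 0.0
  shift now [-0.39 -0.02  6.11] turn [-0.007 -0.004  0.013] shift after [-0.37 -0.05  6.11]
```

View pics/pre1.png

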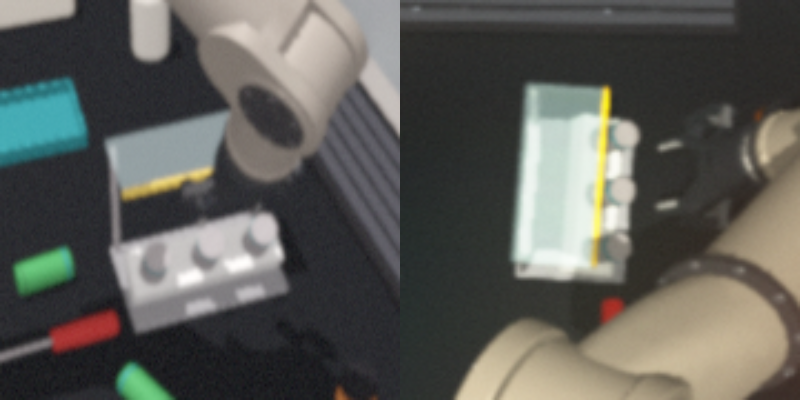

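The fingers straddle the middle cylinder once the height parallax is allowed for: the finger midpoint is at crop row 175, and the cylinder at row 190. I go in and grip.

```bash
python3 -m crank '[[-0.19,0,0.8,0,0,0.01],[-0.19,0,0.8,0,0,0],[0,0,0.75,0,0,0],[0,0,0.75,0,0,0],[0,0,0.75,0,0,0],[0,0,0.75,0,0,0],[0,0,0.75,0,0,0],[0,0,0.75,0,0,0],[0,0,0,0,0,0]]'
python3 -c "
from h import *
go(TOPS[1]-.043*AX,RT)"
python3 -m crank '[[0,0,0,0,0,0],[0,0,0,0,0,0],[0,0,0,0,0,0],[0,0,0,0,0,0],[0,0,0,0,0,0]]' 0 60
python3 -c "
from h import *
go(TOPS[1]+.08*AX,RT)"
```

```text
clock: 7.4
tcp_pos: [0.5727, -0.0525, 0.0552]
orientation: [-1.97, -1.886, -0.527]
contact_force: [-0.4, 0.3, 0.5]
grip_width: 0.0596
gripper_force: 0.0
t 7.4 tcp [ 0.5727 -0.0525  0.0552] j [-0.12  0.72  0.53  1.9  -1.    1.08  0.99] F [-0.42  0.29  0.54] w 0.0596 gf 0.0
  shift now [ 0.05 -0.04  0.05] turn [-0.005 -0.003  0.001] shift after [ 0.05 -0.04  0.05]
clock: 7.9
tcp_pos: [0.5739, -0.0553, 0.0577]
orientation: [-1.974, -1.887, -0.531]
contact_force: [-1.5, -2.4, 5.3]
grip_width: 0.0331
gripper_force: 59.4
t 7.9 tcp [ 0.5739 -0.0553  0.0577] j [-0.12  0.71  0.53  1.89 -1.    1.08  0.99] F [-1.5  -2.36  5.29] w 0.0331 gf 59.4
  shift now [ 0.1  -0.1  -5.92] turn [ 0.001 -0.001  0.001] shift after [ 0.1  -0.11 -5.92]
```

```bash
python3 -m crank '[[0,0,-0.7,0,0,0],[0,0,-0.8,0,0,0],[0,0,-0.9,0,0,0],[0,0,-0.9,0,0,0],[0,0,-0.9,0,0,0],[0,0,-0.9,0,0,0],[0,0,-0.9,0,0,0],[0,0,0,0,0,0],[0,0,0,0,0,0],[0,0,0,0,0,0]]'
python3 -c "
from h import *
go([.571,-.133,.2],RT)"
python3 -m crank '[[0,0,0,0,0,0]]'; python3 -m crank '[[0,0,0,0,0,0]]'
```

```text
clock: 8.9
tcp_pos: [0.5707, -0.1137, 0.1602]
orientation: [-1.972, -1.886, -0.529]
contact_force: [-0.5, 0.4, -4.5]
grip_width: 0.0323
gripper_force: 60.3
t 8.9 tcp [ 0.5707 -0.1137  0.1602] j [-0.08  0.6   0.62  1.8  -0.86  1.26  0.9 ] F [-0.48  0.39 -4.55] w 0.0323 gf 60.3
  shift now [ 0.16  0.06 -2.21] turn [-0.003 -0.003  0.001] shift after [ 0.16  0.06 -2.21]
clock: 9.0
tcp_pos: [0.5706, -0.1137, 0.16]
orientation: [-1.972, -1.886, -0.529]
contact_force: [-0.3, 0.1, -5.4]
grip_width: 0.0328
gripper_force: 60.3
clock: 9.1
tcp_pos: [0.5708, -0.114, 0.1603]
orientation: [-1.972, -1.886, -0.529]
contact_force: [0.7, 0.1, -3.8]
grip_width: 0.0329
gripper_force: 60.3
```

It weighs about 4.6 N, so it is solid and goes to the orange tray, slot at local x = +35 mm.

```bash
python3 -m crank '[[-0.5,0,0,0,-0.167,0],[-0.5,0,0,0,-0.167,0],[-0.5,0,0,0,-0.167,0],[-0.5,0,0,0,-0.167,0],[-0.9,-0.35,0,0,0,0],[-0.9,-0.35,0,0,0,0],[-0.9,-0.35,0,0,0,0],[-0.9,-0.35,0,0,0,0],[-0.9,-0.35,0,0,0,0],[-0.9,-0.35,0,0,0,0],[-0.9,-0.35,0,0,0,0],[-0.9,-0.35,0,0,0,0]]'
python3 -m crank '[[0,0,0,0,0,0],[0,0,0,0,0,0]]'
python3 - <<'E'
from h import *
go([.498,-.324,.039],down(-.046))
f=snap("top",2); b=f["image"][150:270,360:460]; s=snap("side",2)["image"][210:370,270:430]
cv2.imwrite("pics/place1.png",cv2.hconcat([cv2.resize(x,(400,400)) for x in(s,b)])[...,::-1])
E
```

```text
clock: 10.3
tcp_pos: [0.5065, -0.2931, 0.1478]
orientation: [-2.269, -2.17, -0.001]
contact_force: [0.7, -0.7, -3.8]
grip_width: 0.033
gripper_force: 60.3
clock: 10.5
tcp_pos: [0.5067, -0.293, 0.1479]
orientation: [-2.271, -2.169, -0.001]
contact_force: [0.4, -0.5, -4.6]
grip_width: 0.0332
gripper_force: 60.4
t 10.5 tcp [ 0.5067 -0.293   0.1479] j [-0.19  0.56  0.84  1.89 -0.52  0.93  0.85] F [ 0.4  -0.52 -4.58] w 0.0332 gf 60.4
  shift now [-1.58 -0.36  5.44] turn [-0.001 -0.002  0.   ] shift after [-1.57 -0.36  5.45]
```

View pics/place1.png

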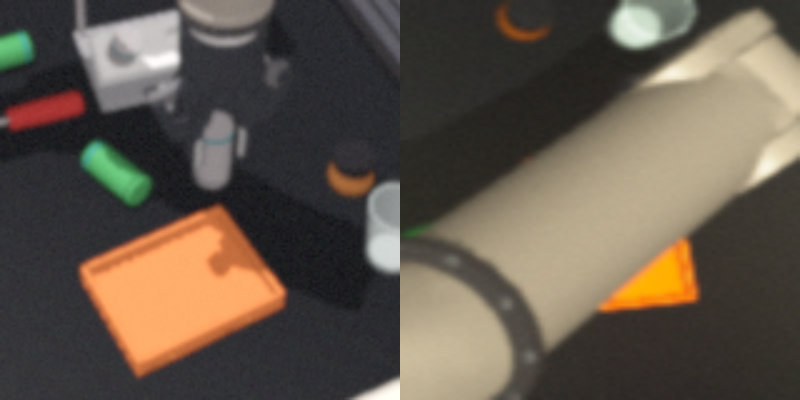

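The cylinder hangs upright in the gripper (crop 215,150), with the tray below and to the left. Now I lower it.

```bash
python3 -m crank '[[-0.79,-0.18,0.5,0,0,0],[-0.79,-0.18,0.5,0,0,0],[0,0,0.8,0,0,0],[0,0,0.8,0,0,0],[0,0,0.8,0,0,0],[0,0,0.8,0,0,0],[0,0,0.6,0,0,0],[0,0,0.3,0,0,0],[0,0,0.1,0,0,0],[0,0,0,0,0,0],[0,0,0,0,0,0]]'
python3 -c "
from h import *
go([.498,-.324,.039],down(-.046))"
```

```text
clock: 11.7
tcp_pos: [0.4988, -0.325, 0.0448]
orientation: [2.27, 2.17, 0.001]
contact_force: [0.4, -0.1, -4.2]
grip_width: 0.0325
gripper_force: 60.4
t 11.7 tcp [ 0.4988 -0.325   0.0448] j [-0.03  0.7   0.7   1.92 -0.65  0.76  1.  ] F [ 0.42 -0.12 -4.24] w 0.0325 gf 60.4
  shift now [ 0.05 -0.04  0.29] turn [0.001 0.001 0.001] shift after [ 0.05 -0.04  0.29]
```

```bash
python3 -m crank '[[0,0,0.1,0,0,0],[0,0,0.1,0,0,0],[0,0,0,0,0,0]]'
python3 -m crank '[[0,0,0.05,0,0,0],[0,0,0.05,0,0,0],[0,0,0,0,0,0]]'
```

```text
clock: 12.0
tcp_pos: [0.4984, -0.3245, 0.0401]
orientation: [-2.271, -2.171, -0.0]
contact_force: [-0.2, 0.0, -4.4]
grip_width: 0.0327
gripper_force: 60.4
clock: 12.3
tcp_pos: [0.4984, -0.3247, 0.0395]
orientation: [-2.271, -2.17, -0.002]
contact_force: [-3.4, 3.2, 8.9]
grip_width: 0.0326
gripper_force: 62.2
```

```bash
python3 -m crank '[[0,0,0,0,0,0],[0,0,0,0,0,0],[0,0,0,0,0,0],[0,0,-0.4,0,0,0],[0,0,-0.8,0,0,0],[0,0,-1,0,0,0],[0,0,-1,0,0,0],[0,0,-1,0,0,0],[0,0,-1,0,0,0],[0,0,-1,0,0,0],[0,0,0,0,0,0]]' 0.65
python3 - <<'E'
from h import *
f=snap("side",3)
go(TOPS[0]+.05*AX,RT)
print(proj(f,np.array([[.498,-.3245,.077],[.498,-.3245,.005]])))
cv2.imwrite("pics/rel1.png",cv2.resize(f["image"][190:370,270:450],(400,400))[...,::-1])
E
```

```text
clock: 13.4
tcp_pos: [0.4997, -0.3262, 0.166]
orientation: [2.267, 2.167, 0.003]
contact_force: [0.0, 0.5, -0.3]
grip_width: 0.0559
gripper_force: 0.0
t 13.45 tcp [ 0.4992 -0.3254  0.1644] j [-0.14  0.55  0.85  1.86 -0.5   0.96  0.89] F [ 0.45 -0.65 -1.34] w 0.0557 gf 0.0
  shift now [11.54 -0.49  1.44] turn [0.004 0.668 0.002] shift after [ 9.26 -0.5   7.03]
[[356.25220689 301.42951576]
 [355.08105018 319.13041628]]
```

View pics/rel1.png

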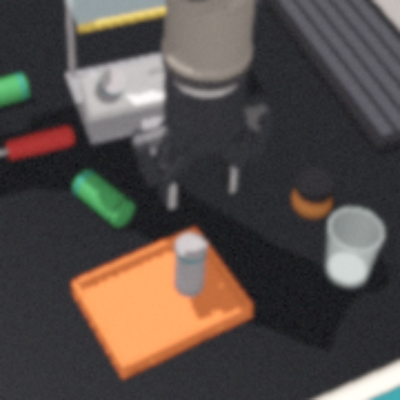

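It stands upright in the orange tray (crop 190,265). Next is the cylinder nearest the base.

```bash
python3 -m crank '[[0,0,0,0,0.167,0],[0,0,0,0,0.167,0],[0,0,0,0,0.167,0],[0,0,0,0,0.167,0],[0.95,-0.05,0,0,0,0],[0.95,-0.05,0,0,0,0],[0.95,-0.05,0,0,0,0],[0.95,-0.05,0,0,0,0],[0.95,-0.05,0,0,0,0],[0.95,-0.05,0.3,0,0,0],[0.9,-0.05,0.6,0,0,0],[0.9,-0.05,0.8,0,0,0]]'
python3 -m crank '[[0.9,-0.05,0.8,0,0,0],[0.9,-0.05,0.8,0,0,0],[0,0,0.9,0,0,0],[0,0,0.9,0,0,0],[0,0,0.9,0,0,0],[0,0,0,0,0,0]]'
python3 -c "
from h import *
go(TOPS[0]-.041*AX,RT)"
```

```text
clock: 14.65
tcp_pos: [0.4976, -0.1749, 0.2098]
orientation: [-1.971, -1.892, -0.532]
contact_force: [-0.4, 0.4, -0.4]
grip_width: 0.055
gripper_force: 0.0
clock: 15.25
tcp_pos: [0.4974, -0.0992, 0.1513]
orientation: [-1.967, -1.889, -0.528]
contact_force: [-0.7, 0.2, 0.1]
grip_width: 0.0553
gripper_force: 0.0
t 15.25 tcp [ 0.4974 -0.0992  0.1513] j [-0.07  0.5   0.59  1.98 -0.82  1.17  0.95] F [-0.7   0.18  0.15] w 0.0553 gf 0.0
  shift now [-0.21  0.14  5.36] turn [-0.006 -0.004  0.006] shift after [-0.19  0.11  5.36]
```

```bash
python3 -m crank '[[-0.2,0.12,0.7,0,0,0],[0,0,0.8,0,0,0],[0,0,0.8,0,0,0],[0,0,0.8,0,0,0],[0,0,0.8,0,0,0],[0,0,0.8,0,0,0],[0,0,0.6,0,0,0],[0,0,0,0,0,0],[0,0,0,0,0,0]]'
python3 -m crank '[[0,0,0,0,0,0],[0,0,0,0,0,0],[0,0,0,0,0,0],[0,0,0,0,0,0],[0,0,0,0,0,0]]' 0 60
python3 -c "
from h import *
go(TOPS[0]+.07*AX,RT);print((status.get_obs()['tcp_pos']-TOPS[0])@AX)"
python3 -m crank '[[0,0,-0.7,0,0,0],[0,0,-0.8,0,0,0],[0,0,-0.9,0,0,0],[0,0,-0.9,0,0,0],[0,0,-0.9,0,0,0],[0,0,-0.9,0,0,0],[0,0,-0.9,0,0,0],[0,0,0,0,0,0],[0,0,0,0,0,0],[0,0,0,0,0,0]]'
python3 -m crank '[[0,0,0,0,0,0]]'; python3 -m crank '[[0,0,0,0,0,0]]'
```

```text
clock: 16.15
tcp_pos: [0.5029, -0.054, 0.0576]
orientation: [-1.974, -1.887, -0.529]
contact_force: [0.2, -0.3, -0.2]
grip_width: 0.0557
gripper_force: 0.0
clock: 16.65
tcp_pos: [0.5034, -0.0546, 0.0584]
orientation: [-1.975, -1.887, -0.531]
contact_force: [-0.8, -2.7, 5.5]
grip_width: 0.0331
gripper_force: 59.2
t 16.65 tcp [ 0.5034 -0.0546  0.0584] j [-0.08  0.63  0.49  2.05 -0.98  1.    1.06] F [-0.81 -2.69  5.55] w 0.0331 gf 59.2
  shift now [ 0.19 -0.08 -5.33] turn [ 0.001 -0.001  0.001] shift after [ 0.19 -0.09 -5.33]
-0.036594004362602975
clock: 17.65
tcp_pos: [0.4998, -0.1131, 0.1611]
orientation: [-1.972, -1.886, -0.529]
contact_force: [0.4, -0.1, -0.5]
grip_width: 0.0327
gripper_force: 60.2
clock: 17.75
tcp_pos: [0.4998, -0.1131, 0.1609]
orientation: [-1.972, -1.886, -0.529]
contact_force: [0.9, 0.7, -1.4]
grip_width: 0.0329
gripper_force: 60.2
clock: 17.85
tcp_pos: [0.4999, -0.1134, 0.1611]
orientation: [-1.972, -1.886, -0.529]
contact_force: [0.5, -0.6, -1.4]
grip_width: 0.0328
gripper_force: 60.2
```

It weighs about 1.1 N, so it is hollow and goes to the teal tray, over the guard.

```bash
python3 -m crank '[[0,0,-0.9,0,-0.167,0],[0,0,-0.9,0,-0.167,0],[0,0,-0.9,0,-0.167,0],[0,0,-0.9,0,-0.167,0],[0,0,-0.9,0,0,0],[0,0,-0.9,0,0,0],[0,0,-0.9,0,0,0],[0.9,-0.05,0,0,0,0],[0.95,-0.08,0,0,0,0],[0.95,-0.08,0,0,0,0],[0.95,-0.08,0,0,0,0],[0.95,-0.08,0,0,0,0]]'
python3 -c "
from h import *
T=load('top');print(onz(T,192,152,.1))
go([.4635,.310,.0404],down(-.046))"
```

```text
clock: 19.05
tcp_pos: [0.4955, -0.0416, 0.2827]
orientation: [-2.27, -2.17, 0.001]
contact_force: [-0.5, 0.7, -0.7]
grip_width: 0.033
gripper_force: 60.2
[0.66033803 0.40371697 0.1       ]
t 19.05 tcp [ 0.4955 -0.0416  0.2827] j [-0.76  0.15  0.82  1.95 -0.12  1.1   0.06] F [-0.46  0.71 -0.67] w 0.033 gf 60.2
  shift now [17.49 -2.37 12.12] turn [-0.001 -0.     0.002] shift after [17.49 -2.4  12.12]
```

```bash
python3 -m crank '[[0.97,-0.13,0,0,0,0],[0.97,-0.13,0,0,0,0],[0.97,-0.13,0,0,0,0],[0.97,-0.13,0,0,0,0],[0.97,-0.13,0,0,0,0],[0.97,-0.13,0,0,0,0],[0.97,-0.13,0,0,0,0],[0.97,-0.13,0,0,0,0],[0.97,-0.13,0,0,0,0],[0.97,-0.13,0.2,0,0,0],[0.97,-0.13,0.4,0,0,0],[0.97,-0.13,0.5,0,0,0]]'
python3 -m crank '[[0.97,-0.13,0.5,0,0,0],[0.97,-0.13,0.5,0,0,0],[0.97,-0.13,0.5,0,0,0],[0.97,-0.13,0.5,0,0,0],[0.97,-0.13,0.5,0,0,0],[0.97,-0.13,0.5,0,0,0],[0,0,0.5,0,0,0],[0,0,0,0,0,0]]'
python3 -c "
from h import *
go([.4635,.310,.0404],down(-.046))"
```

```text
clock: 20.25
tcp_pos: [0.475, 0.1926, 0.2604]
orientation: [-2.271, -2.171, -0.0]
contact_force: [-0.1, 0.8, -1.1]
grip_width: 0.0326
gripper_force: 60.2
clock: 21.05
tcp_pos: [0.4641, 0.3081, 0.1893]
orientation: [2.269, 2.172, -0.005]
contact_force: [-0.1, -1.0, -1.0]
grip_width: 0.0328
gripper_force: 60.2
t 21.05 tcp [0.4641 0.3081 0.1893] j [-1.15  0.37  0.57  1.91 -0.25  0.93 -0.51] F [-0.06 -1.   -1.03] w 0.0328 gf 60.2
  shift now [ 0.11 -0.02  7.44] turn [-0.002  0.003  0.002] shift after [ 0.09 -0.03  7.45]
```

```bash
python3 -m crank '[[0.1,0,0.9,0,0,0],[0,0,0.9,0,0,0],[0,0,0.9,0,0,0],[0,0,0.9,0,0,0],[0,0,0.9,0,0,0],[0,0,0.9,0,0,0],[0,0,0.9,0,0,0],[0,0,0.5,0,0,0],[0,0,0.3,0,0,0],[0,0,0.1,0,0,0],[0,0,0,0,0,0],[0,0,0,0,0,0]]'
python3 -m crank '[[0,0,0.1,0,0,0],[0,0,0.05,0,0,0],[0,0,0,0,0,0]]'
```

```text
clock: 22.25
tcp_pos: [0.4655, 0.3106, 0.0477]
orientation: [2.271, 2.171, 0.002]
contact_force: [0.4, -0.1, -0.1]
grip_width: 0.0323
gripper_force: 60.2
clock: 22.55
tcp_pos: [0.465, 0.3104, 0.0441]
orientation: [-2.271, -2.171, -0.0]
contact_force: [0.3, -0.6, -1.9]
grip_width: 0.0326
gripper_force: 60.2
```

```bash
python3 -m crank '[[0,0,0.1,0,0,0],[0,0,0.05,0,0,0],[0,0,0,0,0,0]]'
python3 -m crank '[[0,0,0.05,0,0,0],[0,0,0,0,0,0]]'
```

```text
clock: 22.85
tcp_pos: [0.4652, 0.3107, 0.0418]
orientation: [-2.27, -2.17, -0.001]
contact_force: [-1.8, 0.1, 6.9]
grip_width: 0.0326
gripper_force: 61.4
clock: 23.05
tcp_pos: [0.4653, 0.3109, 0.0417]
orientation: [-2.27, -2.17, -0.001]
contact_force: [-4.5, -2.7, 18.0]
grip_width: 0.0324
gripper_force: 62.6
```

```bash
python3 -m crank '[[0,0,-0.05,0,0,0],[0,0,0,0,0,0],[0,0,0,0,0,0],[0,0,-0.4,0,0,0],[0,0,-0.8,0,0,0],[0,0,-1,0,0,0],[0,0,-1,0,0,0],[0,0,-1,0,0,0],[0,0,-1,0,0,0],[0,0,-1,0,0,0],[0,0,-1,0,0,0],[0,0,-1,0,0,0]]' 0.65
python3 -m crank '[[0,0,-1,0,0,0],[0,0,-1,0,0,0],[0,0,-1,0,0,0],[0,0,-1,0,0,0],[0,0,0,0,0,0]]'
python3 - <<'E'
from h import *
f=snap("side",4)
go(TOPS[2]+.1*AX,RT)
cv2.imwrite("pics/rel2.png",cv2.resize(f["image"][130:260,210:400],(585,400))[...,::-1])
E
```

```text
clock: 24.25
tcp_pos: [0.465, 0.3101, 0.2063]
orientation: [2.271, 2.171, 0.0]
contact_force: [0.3, 1.1, -0.3]
grip_width: 0.0556
gripper_force: 0.0
clock: 24.75
tcp_pos: [0.4664, 0.3108, 0.288]
orientation: [-2.271, -2.17, -0.008]
contact_force: [1.0, -0.2, -0.2]
grip_width: 0.0555
gripper_force: 0.0
t 24.8 tcp [0.4656 0.3105 0.2863] j [-1.21  0.26  0.62  1.8  -0.17  1.13 -0.57] F [ 0.13 -0.    0.  ] w 0.0556 gf 0.0
  shift now [-21.43   9.65   5.36] turn [0.002 0.664 0.002] shift after [-21.24   9.67  -6.04]
```

View pics/rel2.png

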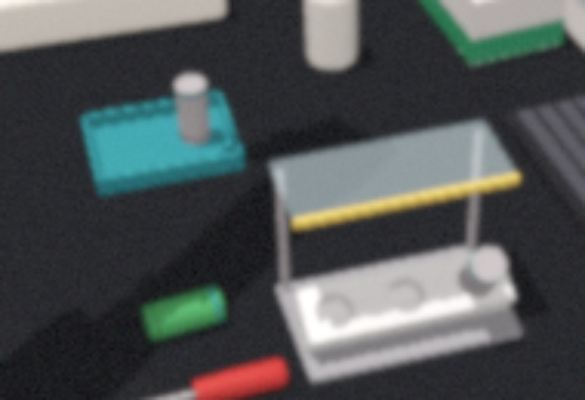

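The first hollow cylinder stands upright in the teal tray (crop 190,105), and the last one remains at the far end of the rack (487,268). I go back over the guard.

```bash
python3 -m crank '[[-0.98,0.4,0,0,0,0],[-0.98,0.4,0,0,0,0],[-0.98,0.4,0,0,0,0],[-0.98,0.4,0,0,0,0],[-0.98,0.4,0,0,0,0],[-0.98,0.4,0,0,0,0],[-0.98,0.4,0,0,0,0],[-0.98,0.4,0,0,0,0],[-0.98,0.4,0,0,0,0],[-0.98,0.4,0,0,0,0],[-0.98,0.4,0,0,0,0],[-0.98,0.4,0,0,0,0]]'
python3 -m crank '[[-0.98,0.4,0,0,0,0],[-0.98,0.4,0,0,0,0],[-0.98,0.4,0,0,0,0],[-0.98,0.4,0,0,0,0],[-0.98,0.4,0,0,0,0],[-0.98,0.4,0,0,0,0],[-0.98,0.4,0,0,0,0],[-0.98,0.4,0,0,0,0],[-0.98,0.4,0,0,0,0],[-0.98,0.4,0,0,0,0],[-0.98,0.4,0,0,0,0],[-0.98,0.4,0,0,0,0]]'
python3 -m crank '[[0,0,0,0,0.167,0],[0,0,0,0,0.167,0],[0,0,0,0,0.167,0],[0,0,0,0,0.167,0],[0,0,0,0,0,0]]'
python3 -c "
from h import *
go(TOPS[2]+.04*AX,RT)"
```

```text
clock: 26.0
tcp_pos: [0.5498, 0.0701, 0.2838]
orientation: [-2.27, -2.17, 0.003]
contact_force: [0.8, 0.5, 1.1]
grip_width: 0.0553
gripper_force: 0.0
clock: 27.2
tcp_pos: [0.6353, -0.1688, 0.2835]
orientation: [-2.27, -2.17, 0.002]
contact_force: [-0.6, -0.5, -0.5]
grip_width: 0.0554
gripper_force: 0.0
clock: 27.7
tcp_pos: [0.6331, -0.1733, 0.2815]
orientation: [-1.982, -1.875, -0.526]
contact_force: [-0.7, -0.7, 0.2]
grip_width: 0.0559
gripper_force: 0.0
t 27.7 tcp [ 0.6331 -0.1733  0.2815] j [ 0.04  0.59  0.57  1.48 -0.75  1.5   0.71] F [-0.74 -0.71  0.21] w 0.0559 gf 0.0
  shift now [-0.53  0.21  8.64] turn [-0.002 -0.002 -0.013] shift after [-0.52  0.2   8.64]
```

```bash
python3 -m crank '[[-0.25,0.1,0.95,0,0,-0.013],[-0.25,0.1,0.95,0,0,0],[0,0,0.95,0,0,0],[0,0,0.95,0,0,0],[0,0,0.95,0,0,0],[0,0,0.95,0,0,0],[0,0,0.95,0,0,0],[0,0,0.95,0,0,0],[0,0,0.95,0,0,0],[0,0,0,0,0,0]]'
python3 -c "
from h import *
go(TOPS[2]-.041*AX,RT)"
```

```text
clock: 28.7
tcp_pos: [0.642, -0.0875, 0.1295]
orientation: [-1.959, -1.899, -0.528]
contact_force: [-0.5, -0.2, 0.5]
grip_width: 0.0553
gripper_force: 0.0
t 28.7 tcp [ 0.642  -0.0875  0.1295] j [-0.04  0.69  0.48  1.67 -0.86  1.22  0.81] F [-0.52 -0.16  0.47] w 0.0553 gf 0.0
  shift now [-0.46 -0.03  3.95] turn [-0.008 -0.002  0.016] shift after [-0.45 -0.05  3.95]
```

```bash
python3 -m crank '[[-0.4,0,0.4,0,0,0.013],[0,0,0.7,0,0,0],[0,0,0.8,0,0,0],[0,0,0.8,0,0,0],[0,0,0.8,0,0,0],[0,0,0.4,0,0,0],[0,0,0,0,0,0],[0,0,0,0,0,0]]'
python3 -m crank '[[0,0,0,0,0,0],[0,0,0,0,0,0],[0,0,0,0,0,0],[0,0,0,0,0,0],[0,0,0,0,0,0]]' 0 60
python3 -c "
from h import *
go(TOPS[2]+.07*AX,RT);print((status.get_obs()['tcp_pos']-TOPS[2])@AX)"
python3 -m crank '[[0,0,-0.7,0,0,0],[0,0,-0.8,0,0,0],[0,0,-0.9,0,0,0],[0,0,-0.9,0,0,0],[0,0,-0.9,0,0,0],[0,0,-0.9,0,0,0],[0,0,-0.9,0,0,0],[0,0,0,0,0,0],[0,0,0,0,0,0],[0,0,0,0,0,0]]'
python3 -m crank '[[0,0,0,0,0,0]]'; python3 -m crank '[[0,0,0,0,0,0]]'
```

```text
clock: 29.5
tcp_pos: [0.6449, -0.0596, 0.0606]
orientation: [-1.974, -1.887, -0.53]
contact_force: [0.1, -0.9, 0.2]
grip_width: 0.0553
gripper_force: 0.0
clock: 30.0
tcp_pos: [0.6443, -0.0602, 0.0614]
orientation: [-1.974, -1.886, -0.53]
contact_force: [-4.4, -1.5, 5.7]
grip_width: 0.0328
gripper_force: 59.2
t 30.0 tcp [ 0.6443 -0.0602  0.0614] j [-0.05  0.77  0.44  1.71 -0.93  1.11  0.86] F [-4.38 -1.53  5.72] w 0.0328 gf 59.2
  shift now [ 0.07 -0.11 -5.23] turn [-0.001 -0.001  0.001] shift after [ 0.07 -0.1  -5.23]
-0.03454969163365466
clock: 31.0
tcp_pos: [0.6417, -0.1183, 0.1635]
orientation: [-1.972, -1.886, -0.529]
contact_force: [0.3, -0.6, -2.1]
grip_width: 0.0327
gripper_force: 59.6
clock: 31.1
tcp_pos: [0.6417, -0.1183, 0.1634]
orientation: [-1.972, -1.886, -0.529]
contact_force: [-0.7, 0.6, -1.4]
grip_width: 0.0331
gripper_force: 59.6
clock: 31.2
tcp_pos: [0.6418, -0.1187, 0.1637]
orientation: [-1.972, -1.886, -0.529]
contact_force: [0.5, 0.0, -1.1]
grip_width: 0.0329
gripper_force: 59.6
```

It weighs about 1.5 N, so it is hollow and goes to the second slot in the teal tray.

```bash
python3 -m crank '[[0,0,-0.9,0,-0.167,0],[0,0,-0.9,0,-0.167,0],[0,0,-0.9,0,-0.167,0],[0,0,-0.9,0,-0.167,0],[0,0,-0.9,0,0,0],[0,0,-0.9,0,0,0],[0,0,-0.9,0,0,0],[0.95,-0.5,0,0,0,0],[0.95,-0.5,0,0,0,0],[0.95,-0.5,0,0,0,0],[0.95,-0.5,0,0,0,0],[0.95,-0.5,0,0,0,0]]'
python3 -m crank '[[0.95,-0.5,0,0,0,0],[0.95,-0.5,0,0,0,0],[0.95,-0.5,0,0,0,0],[0.95,-0.5,0,0,0,0],[0.95,-0.5,0,0,0,0],[0.95,-0.5,0,0,0,0],[0.95,-0.5,0,0,0,0],[0.95,-0.5,0,0,0,0],[0.95,-0.5,0,0,0,0],[0.95,-0.5,0,0,0,0],[0.95,-0.5,0,0,0,0],[0.95,-0.5,0,0,0,0]]'
python3 -c "
from h import *
go([.3945,.3145,.043],down(-.046))"
```

```text
clock: 32.4
tcp_pos: [0.5946, -0.0439, 0.2855]
orientation: [-2.27, -2.171, 0.0]
contact_force: [0.1, -0.5, -0.8]
grip_width: 0.0328
gripper_force: 59.8
clock: 33.6
tcp_pos: [0.4848, 0.1889, 0.2857]
orientation: [-2.27, -2.171, 0.001]
contact_force: [-0.2, 0.3, -1.6]
grip_width: 0.0327
gripper_force: 59.8
t 33.6 tcp [0.4848 0.1889 0.2857] j [-1.15  0.2   0.77  1.89 -0.15  1.11 -0.37] F [-0.22  0.26 -1.65] w 0.0327 gf 59.8
  shift now [ 6.07 -4.78 12.14] turn [-0.001 -0.     0.002] shift after [ 6.07 -4.8  12.13]
```

```bash
python3 -m crank '[[0.87,-0.68,0,0,0,0],[0.87,-0.68,0,0,0,0],[0.87,-0.68,0,0,0,0],[0.87,-0.68,0,0,0,0],[0.87,-0.68,0,0,0,0],[0.87,-0.68,0,0,0,0],[0.87,-0.68,0,0,0,0],[0,0,0.9,0,0,0],[0,0,0.9,0,0,0],[0,0,0.9,0,0,0],[0,0,0.9,0,0,0],[0,0,0,0,0,0]]'
python3 -c "
from h import *
go([.3945,.3145,.043],down(-.046))"
```

```text
clock: 34.8
tcp_pos: [0.3944, 0.3129, 0.2117]
orientation: [2.27, 2.171, -0.008]
contact_force: [-0.3, 0.0, -1.9]
grip_width: 0.0325
gripper_force: 59.8
t 34.8 tcp [0.3944 0.3129 0.2117] j [-1.35  0.25  0.65  2.01 -0.18  0.95 -0.64] F [-0.3   0.05 -1.88] w 0.0325 gf 59.8
  shift now [0.11 0.03 8.44] turn [-0.004  0.005  0.002] shift after [0.08 0.   8.44]
```

```bash
python3 -m crank '[[0.1,0,0.9,0,0,0],[0,0,0.9,0,0,0],[0,0,0.9,0,0,0],[0,0,0.9,0,0,0],[0,0,0.9,0,0,0],[0,0,0.9,0,0,0],[0,0,0.9,0,0,0],[0,0,0.9,0,0,0],[0,0,0.4,0,0,0],[0,0,0.2,0,0,0],[0,0,0,0,0,0],[0,0,0,0,0,0]]'
python3 -m crank '[[0,0,0.1,0,0,0],[0,0,0.05,0,0,0],[0,0,0,0,0,0]]'
```

```text
clock: 36.0
tcp_pos: [0.3966, 0.3164, 0.0586]
orientation: [-2.271, -2.171, -0.002]
contact_force: [-0.7, -0.1, -0.7]
grip_width: 0.0328
gripper_force: 59.8
clock: 36.3
tcp_pos: [0.3961, 0.316, 0.0549]
orientation: [-2.271, -2.171, -0.0]
contact_force: [0.3, -0.6, -1.8]
grip_width: 0.0329
gripper_force: 59.8
```

```bash
python3 -m crank '[[0,0,0.2,0,0,0],[0,0,0.15,0,0,0],[0,0,0.05,0,0,0],[0,0,0,0,0,0]]'
python3 -m crank '[[0,0,0.1,0,0,0],[0,0,0.05,0,0,0],[0,0,0,0,0,0]]'
```

```text
clock: 36.7
tcp_pos: [0.396, 0.3158, 0.0466]
orientation: [2.271, 2.171, -0.001]
contact_force: [-0.0, 0.1, -1.7]
grip_width: 0.0325
gripper_force: 59.8
clock: 37.0
tcp_pos: [0.3961, 0.3159, 0.0437]
orientation: [-2.271, -2.171, 0.0]
contact_force: [-0.1, -0.9, -1.5]
grip_width: 0.0327
gripper_force: 59.8
```

```bash
python3 -m crank '[[0,0,0.05,0,0,0],[0,0,0.05,0,0,0],[0,0,0,0,0,0]]'
```

```text
clock: 37.3
tcp_pos: [0.3963, 0.3163, 0.043]
orientation: [-2.27, -2.17, -0.001]
contact_force: [-4.5, -1.5, 13.2]
grip_width: 0.0329
gripper_force: 61.8
```

Contact. I release, lift and check.

```bash
python3 -m crank '[[0,0,-0.03,0,0,0],[0,0,0,0,0,0],[0,0,0,0,0,0],[0,0,-0.4,0,0,0],[0,0,-0.8,0,0,0],[0,0,-1,0,0,0],[0,0,-1,0,0,0],[0,0,-1,0,0,0],[0,0,-1,0,0,0],[0,0,-1,0,0,0],[0,0,-1,0,0,0],[0,0,-1,0,0,0]]' 0.6
python3 -m crank '[[0,0,-1,0,0,0],[0,0,-1,0,0,0],[0,0,-1,0,0,0],[0,0,0,0,0,0],[0,0,0,0,0,0]]'
python3 - <<'E'
from h import *
f=snap("side",5)
cv2.imwrite("pics/end.png",cv2.resize(f["image"][130:370,210:460],(625,600))[...,::-1])
E
```

```text
clock: 38.5
tcp_pos: [0.3961, 0.3157, 0.2077]
orientation: [-2.271, -2.17, -0.0]
contact_force: [0.1, 0.1, 0.4]
grip_width: 0.0512
gripper_force: 0.0
clock: 39.0
tcp_pos: [0.3961, 0.3159, 0.2666]
orientation: [-2.27, -2.171, -0.001]
contact_force: [-0.5, -0.6, -1.0]
grip_width: 0.0512
gripper_force: 0.0
```

View pics/end.png

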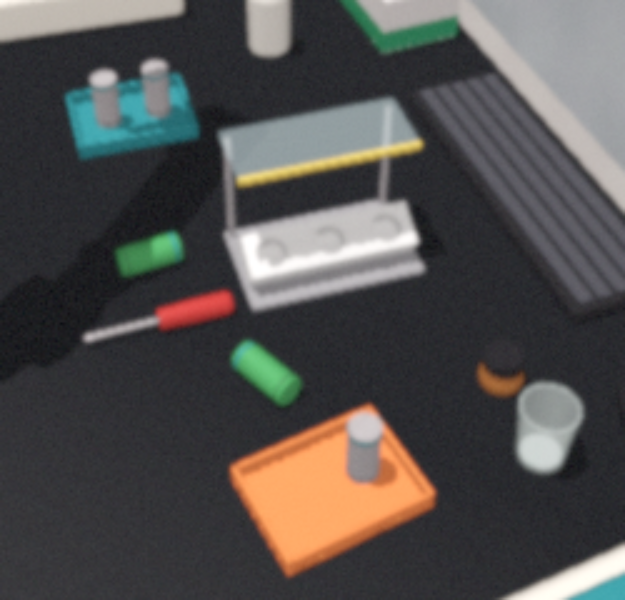

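Two cylinders stand upright in the teal tray (crop 105,98 and 155,88) and one in the orange tray (365,448). The bystanders have not moved.

```bash
python3 -c "
from bench import r
print(r.hand_in())"
```

```text
the job is handed in; nothing more can be done
None
```

I handed the job in at about 39 s: the two light cylinders (about 1.1 and 1.5 N) stand upright in the teal tray and the heavy one (about 4.6 N) in the orange tray, but `hand_in` returned no verdict.

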